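# Take the label roll off the spindle at the honey stall

### The arm

A 6-joint arm with a two-finger parallel gripper is mounted at the origin on the work surface. World frame = base frame: x ahead of the robot, y to its left, z up, the work surface at z = 0. Lengths are in m, angles in degrees, forces in N, time in s.
With the tool pointing down it reaches from about 0.375 to 0.9 m from the base axis. Payload 3.1 kg.
Tool frame: the origin (TCP) lies at the very end of the fingers, on their centre line; the grasp point (between the pads) lies behind it (bot.grip_depth is the z of the grasp point in the tool frame, in m); z points along the fingers, y is the direction in which the jaws open and shut (so a half turn about z gives the same grasp; the last joint's range is limited). The gripper opens to 87 mm and grips with 3 to 60 N. Pads are 19 mm wide; open, the fingers measure 117 mm over their backs; the gripper's body (75 mm by 190 mm) begins 51 mm behind the grasp point.
Start: joints at [-74.456, 30.224, 82.088, -0, 67.689, -10.227], TCP at [0.272, -0.563, 0.223] pointing down, gripper open.
Joint ranges: [-176.69, 176.69], [-43.24, 126.21], [12.49, 139.97], [-82, 262], [0, 151.66], [-163.58, 163.58]. Speed limits (degrees/s): [159.86, 159.86, 180, 180, 180, 180].

### API

Orientations are given as a 3x3 rotation matrix whose columns are the frame's x, y, z axes.
In Python, from rig import bot, vision gives the robot as it stands. The module is installed in compiled form; this text tells all that it offers.
- The arm moves only by the shell command python3 -m jog 'ROWS'. ROWS is JSON, a list of rows, each a list of 3 entries, a list of its own where there are three numbers: the shift along the tool's x, y, z in mm, then the turn, a rotation vector about the tool's x, y, z in degrees, then the closure, from 0 (fully open) to 1 (shut). In form: [[[dx, dy, dz], [wx, wy, wz], fingers], ...]. A call has 1 to 12 rows; each row is the pose to reach, as a shift and turn from the pose commanded when the call began, along the tool's axes at that moment; what a row does not reach only later rows make up. A row lasts 1/12 s, in which the tool goes at most 41.7 mm and 7.16 degrees, less where a joint would pass 70% of its speed; a pose out of reach is approached as far as the arm can. A call with a gripper value outside its range is refused whole. The fingers move at their own pace and stop on an object; the grip force is fixed at half the most. Time passes only in rows, so rows that repeat a pose let the fingers close. It gives the time, the measured TCP pose, the force and the opening at its end, in the units of the state.
- bot.read_state(): the state, without advancing time (a new reading comes with each control period).
- vision.capture(name): name is "side" or "top" or "wrist"; returns the picture (480x640x3 uint8, red, green, blue); there is no depth.
- vision.camera_info(name): a dict with "intrinsics" (3x3 intrinsics, pixels), "camera_from_world" (4x4, takes a point from world to camera coordinates); the wrist camera has in their place "mount" (4x4, takes a point from camera to tool coordinates, whose origin is the TCP and whose axes are the flange's). Camera axes: x right, y up, looking along -z (the intrinsics and any distortion apply to the point x, -y, -z); pixel columns grow to the right and rows downward; lengths in m; the calibration is good to about 2 mm. The wrist camera is an equidistant fisheye: a pixel r from the principal point sees the ray r / f radians off the axis. A picture is of the moment at which its call begins: read the wrist's pose just before it. camera_info takes no time and is no camera call.
- bot.hand_in(): hands the job in, once; it reports no verdict.
The state is a dict: "time_s": time; "joint_positions": joint angles; "qvel": joint speeds; "tau": joint torques, N m; "position": TCP position; "tcp_rot": TCP orientation; "force": force on the tool from outside, world axes, zero at the start; "moment": the same for the moment, N m; "opening": opening from 0.0 (shut) to 1.0 (fully open).
Only numpy, scipy, OpenCV 4.12 (cv2) and the standard library are available. Lean on these libraries where they do the work, as an engineer would, in place of code of your own. Each camera call takes 0.05 s, during which the arm holds its last target. There are 200 camera calls.

### The job

Clear the label stand for the next roll: raise the lift plate by its yellow handle, up to its stop, so that the label roll slides up off the upright spindle, then push the roll across onto the green tray until it lies flat and wholly on that tray. Then bring the lift plate all the way down again. Leave the spare roll on the grey tray, and do not knock over or shift the jars on the stand.

Things in the scene. Friction and masses are not known exactly. Their poses are not given: they have to be found in the camera images.
- stand: fixed plywood board 260 (x) x 490 (y) x 12 mm thick that carries the label stand. Origin: on the table, under the spindle axis; z up; the yellow handle is on its -x side, the trays on its +y and -y sides. Guide rods with a black bridge stand at x = +60 to +92 mm, up to 108 mm high. End stops 87 mm high close the trays' outer ends at y = +-237 mm
- spindle_tip (a point): top of the upright steel spindle, 22 mm diameter, fixed on the stand, 60 mm above the table
- lift (a joint): height of the dark steel lift plate, m: 0 = down, 0.055 = up at its stop; it stays where it is left (friction 8.5 N). The plate is 100 x 100 x 6 mm, the spindle passes through its middle; its top is 20 mm above the table when down, 75 mm when up (3 mm above the tray decks)
- lift_handle (a point): centre of the top face of the yellow handle: an upright block 36 mm long (stand x), 20 mm wide (stand y, grip across this), 55 mm high, on an arm of the lift plate 108 mm from the spindle on the stand's -x side; 75 mm above the table when the plate is down, moves with the plate
- roll: the label roll on the spindle: a wound paper ring with orange labels, 84 mm diameter, 45 mm high, bore 29 mm, about 0.2 kg. Origin: centre of its underside, z up. At the start it rests on the lift plate with the spindle in its bore
- tray_green: fixed green tray at the stand's +y or -y side (it differs), centre 145 mm from the spindle, axes parallel to the stand's. Deck 180 mm long (y) and 114 mm wide between side walls 12 mm high; open towards the spindle, 5 mm gap to the lift plate. Origin: centre of its underside, 12 mm above the table; the deck is 60 mm above this origin
- tray_grey: the same tray in grey on the other side of the spindle, holding the spare roll
- spare_roll: a spare label roll with purple labels, same size as the other, on the grey tray. Origin: centre of its underside
- jar_front: honey jar, 44 mm diameter, 90 mm high, standing on the stand's board on the handle side. Origin: centre of its underside
- jar_back: honey jar, same size, standing on the stand's board behind the trays. Origin: centre of its underside

How it is judged:
By the outcome, as a careful person would: the job done as asked, in the order asked, and still so for the second after the job is handed in, with the robot touching nothing.
It also fails if it takes over 58 s, if anything falls off the work surface, if the arm or the gripper's body presses on something with over 40 N, if the wrist force passes 120 N, or if a joint passes its speed limit or range.

## Working session

There is one attempt and no reset: what is moved stays moved. The work goes in short steps, Python scripts to look and compute and a shell command to move; the robot and the scene stay as the last step left them, time stands still between calls to the robot, and variables do not carry over. Pictures are saved under pics/ and viewed, about 8 in all and at most 12, crops included, and the job is handed in when it is done.

```bash
mkdir -p pics; cat > h.py <<'E'
import numpy as np, cv2
from rig import bot, vision
def cap(n,f):
    im=vision.capture(n); cv2.imwrite('pics/'+f,im[:,:,::-1]); return im
def ray(n,u,v):
    i=vision.camera_info(n); K=np.array(i['intrinsics']); M=np.array(i['camera_from_world'])
    d=np.linalg.inv(K)@[u,v,1]; d=np.array([d[0],-d[1],-d[2]])
    R=M[:3,:3]; return -R.T@M[:3,3], R.T@d
def onz(n,u,v,z):
    o,d=ray(n,u,v); return o+d*(z-o[2])/d[2]
def proj(n,p):
    i=vision.camera_info(n); K=np.array(i['intrinsics']); M=np.array(i['camera_from_world'])
    c=M[:3,:3]@p+M[:3,3]; q=K@[c[0],-c[1],-c[2]]; return q[:2]/q[2]
E
python3 - <<'E'
from h import *
print(vision.camera_info('top'),vision.camera_info('side').keys(),bot.grip_depth,bot.read_state())
cap('top','t0.png');cap('side','s0.png')
E
```

```text
{'intrinsics': array([[581.50562148,   0.        , 317.24884508],
       [  0.        , 581.50562148, 235.22605979],
       [  0.        ,   0.        ,   1.        ]]), 'camera_from_world': array([[ 2.48649145e-02, -9.99682412e-01,  4.10011742e-03,
         4.85506244e-03],
       [ 9.87973306e-01,  2.51993777e-02,  1.52557326e-01,
        -6.30102970e-01],
       [-1.52612196e-01,  2.57481691e-04,  9.88286118e-01,
        -1.00401910e+00],
       [ 0.00000000e+00,  0.00000000e+00,  0.00000000e+00,
         1.00000000e+00]])} dict_keys(['intrinsics', 'camera_from_world']) -0.0187 {'time_s': 0.0, 'joint_positions': array([-7.44567072e+01,  3.02781771e+01,  8.21569807e+01, -7.85487595e-04,
        6.76871089e+01, -1.02282962e+01]), 'qvel': array([-0.07948822,  0.05660424, -0.09320566,  0.0618116 ,  0.03189661,
        0.02001748]), 'tau': array([-4.87167181e-04, -4.40047753e+01, -1.76590812e+01,  6.33016555e-02,
        5.80989977e-02, -1.60071390e-04]), 'position': array([ 0.27155532, -0.562115  ,  0.22157678]), 'tcp_rot': array([[ 9.00532315e-01,  4.34788695e-01, -5.84047119e-04],
       [ 4.34788932e-01, -9.00530050e-01,  2.05251332e-03],
       [ 3.66457604e-04, -2.10229179e-03, -9.99997723e-01]]), 'force': array([ 0.38526424,  0.17768812, -0.28942938]), 'moment': array([0.03425075, 0.00040553, 0.04671856]), 'opening': 0.9991496032278789}
```

View pics/t0.png

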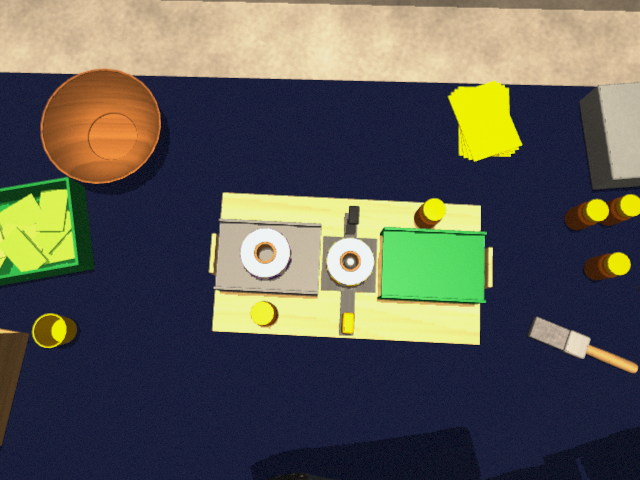

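View pics/s0.png

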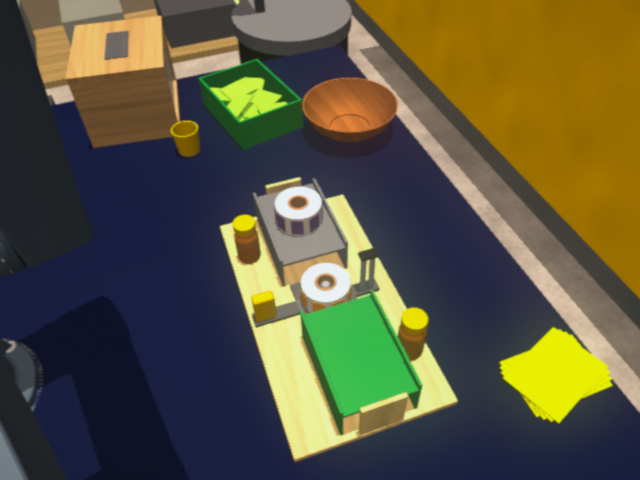

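The top view shows the green tray at −y (image right), the handle at about (348,323), the roll at (350,262), the front jar at (263,313) beside the grey tray, and the back jar at (432,212). Next I measure these.

```bash
python3 - <<'E'
from h import *
im=cv2.imread('pics/t0.png'); hsv=cv2.cvtColor(im,cv2.COLOR_BGR2HSV)
def blob(m,x0,x1,y0,y1):
    k=np.zeros_like(m);k[y0:y1,x0:x1]=m[y0:y1,x0:x1]
    c=max(cv2.findContours(k,0,2)[0],key=cv2.contourArea); return c
ye=cv2.inRange(hsv,(22,200,120),(35,255,255)); gr=cv2.inRange(hsv,(45,120,60),(75,255,255)); wh=cv2.inRange(hsv,(0,0,170),(180,40,255))
for n,m,b,z in [('handle',ye,(335,362,308,340),.075),('jarF',ye,(240,285,295,335),.102),('jarB',ye,(415,450,190,235),.102),('green',gr,(370,500,215,310),.075),('roll',wh,(315,385,230,295),.065),('spare',wh,(230,300,220,285),.117)]:
    c=blob(m,*b); r=cv2.minAreaRect(c); print(n,r,cv2.contourArea(c),onz('top',*r[0],z).round(4))
    if n in('green','handle'): print([onz('top',*p,z)[:2].round(4).tolist() for p in cv2.boxPoints(r)])
E
```

```text
handle ((347.5, 322.5), (19.0, 11.0), 90.0) 195.5 [ 0.4748 -0.0352  0.075 ]
[[0.4908, -0.0254], [0.4913, -0.0444], [0.4589, -0.0449], [0.4584, -0.026]]
jarF ((262.0, 313.0), (22.0, 22.0), 90.0) 388.5 [0.4869 0.1103 0.102 ]
jarB ((433.5, 209.5), (21.0, 21.0), 90.0) 367.5 [ 0.6716 -0.1791  0.102 ]
green ((432.64093017578125, 264.6820373535156), (108.31468963623047, 72.5094223022461), 2.862405300140381) 7213.5 [ 0.5786 -0.1826  0.075 ]
[[0.5178, -0.0852], [0.6454, -0.0904], [0.6406, -0.2817], [0.5132, -0.2729]]
roll ((350.0, 260.5), (45.96194076538086, 45.961936950683594), 45.0) 1658.0 [ 0.5835 -0.0383  0.065 ]
spare ((264.0, 251.5), (49.0, 50.0), 90.0) 1917.0 [0.5892 0.1096 0.117 ]
```

```bash
python3 -m jog '[[[412,-386,40],[0,0,27.3],0],[[412,-386,40],[0,0,27.3],0],[[412,-386,40],[0,0,27.3],0],[[412,-386,40],[0,0,27.3],0],[[412,-386,40],[0,0,27.3],0],[[412,-386,40],[0,0,27.3],0],[[412,-386,40],[0,0,27.3],0],[[412,-386,40],[0,0,27.3],0],[[412,-386,40],[0,0,27.3],0],[[412,-386,40],[0,0,27.3],0],[[412,-386,40],[0,0,27.3],0],[[412,-386,40],[0,0,27.3],0]]'; python3 -c "
from h import *
s=bot.read_state();print(s['position'],s['tcp_rot'],s['joint_positions'])"
```

```text
time_s: 1.1
position: [0.4514, -0.0955, 0.187]
tcp_rot: [[1.0, -0.027, -0.0], [-0.027, -1.0, 0.0], [-0.0, -0.0, -1.0]]
force: [-0.2, -1.2, -0.2]
opening: 1.002
[ 0.45139271 -0.09545223  0.18697933] [[ 9.99634898e-01 -2.70180335e-02 -3.12176654e-04]
 [-2.70179892e-02 -9.99634937e-01  1.45128887e-04]
 [-3.15983787e-04 -1.36641514e-04 -9.99999941e-01]] [-2.58608399e+01  2.08833571e+01  1.07132316e+02 -4.05131777e-04
  5.20040496e+01  6.56876160e+01]
```

```bash
python3 -m jog '[[[10,-31,3],[0,0,0],0],[[20,-55,6],[0,0,0],0],[[20,-55,6],[0,0,0],0],[[20,-55,6],[0,0,0],0]]'; python3 - <<'E'
from h import *
s=bot.read_state();print(s['position'],s['joint_positions'])
i=vision.camera_info('wrist');print(i)
cap('wrist','w0.png')
E
```

```text
time_s: 1.43
position: [0.4726, -0.0417, 0.1808]
tcp_rot: [[1.0, -0.023, -0.001], [-0.023, -1.0, 0.0], [-0.001, -0.0, -1.0]]
force: [0.6, 0.0, -0.0]
opening: 0.999
[ 0.47261494 -0.04172959  0.18083432] [-1.85655545e+01  2.23842868e+01  1.05743690e+02 -1.96259354e-02
  5.19265591e+01  7.27704221e+01]
{'intrinsics': array([[371.64829954,   0.        , 329.55993774],
       [  0.        , 371.64829954, 239.31713074],
       [  0.        ,   0.        ,   1.        ]]), 'mount': array([[ 2.53089078e-04,  9.65386949e-01,  2.60821730e-01,
         7.04226460e-02],
       [ 9.99999720e-01, -4.28079888e-04,  6.14111904e-04,
        -5.25790995e-04],
       [ 7.04508154e-04,  2.60821502e-01, -9.65386787e-01,
        -1.62513116e-01],
       [ 0.00000000e+00,  0.00000000e+00,  0.00000000e+00,
         1.00000000e+00]])}
```

View pics/w0.png

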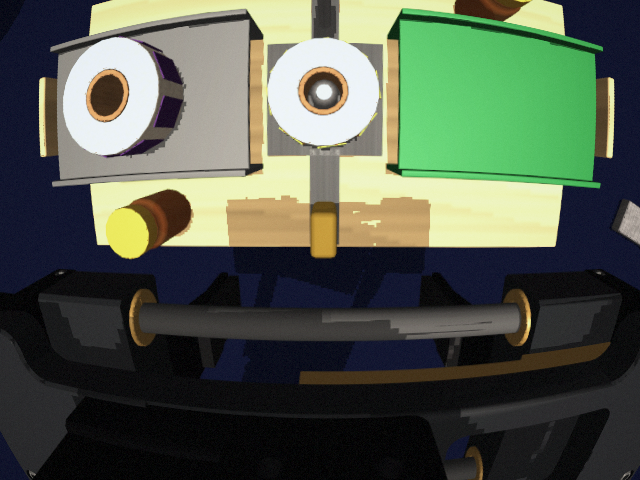

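The handle is at columns 311–336 and rows 204–258, the roll top is centred at about (323,92), and the spindle tip at (323,92) is visible in the bore. Rays give exact offsets.

```bash
cat >> h.py <<'E'
def wz(u,v,z,s):
    i=vision.camera_info('wrist');K=i['intrinsics'];M=np.array(i['mount'])
    a=np.array([(u-K[0][2])/K[0][0],(v-K[1][2])/K[1][1]]);r=np.linalg.norm(a)
    q=a/r*np.sin(r);d=np.array([q[0],-q[1],-np.cos(r)])
    R=np.array(s['tcp_rot']);o=R@M[:3,3]+s['position'];d=R@M[:3,:3]@d
    return o+d*(z-o[2])/d[2]
E
python3 - <<'E'
from h import *
s=bot.read_state()
for n,u,v,z in [('hL',311,240,.075),('hR',336,240,.075),('hnear',323,258,.075),('spindle',323,92,.06),('rollL',267,92,.065),('rollR',379,92,.065),('jar',129,232,.102),('gTL',388,178,.072),('gTR',598,186,.084)]:
    print(n,wz(u,v,z,s).round(4))
E
```

```text
hL [ 0.4701 -0.0281  0.075 ]
hR [ 0.4697 -0.0469  0.075 ]
hnear [ 0.4558 -0.0367  0.075 ]
spindle [ 0.5807 -0.0399  0.06  ]
rollL [0.5821 0.0017 0.065 ]
rollR [ 0.5797 -0.0814  0.065 ]
jar [0.4869 0.1066 0.102 ]
gTL [ 0.5152 -0.0862  0.072 ]
gTR [ 0.5141 -0.2712  0.084 ]
```

```bash
python3 -m jog '[[[1,-4,20],[0,0,0],0],[[1,-4,50],[0,0,0],0],[[1,-4,75],[0,0,0],0],[[1,-4,75],[0,0,0],0],[[1,-4,75],[0,0,0],0],[[1,-4,75],[0,0,0],0]]'
```

```text
time_s: 1.98
position: [0.4744, -0.0402, 0.107]
tcp_rot: [[1.0, -0.028, 0.001], [-0.028, -1.0, -0.0], [0.001, 0.0, -1.0]]
force: [0.3, 0.5, -0.8]
opening: 1.001
```

```bash
python3 -m jog '[[[-1,-3,20],[0,0,0],0],[[-1,-3,45],[0,0,0],0],[[-1,-3,67],[0,0,0],0],[[-1,-3,67],[0,0,0],0],[[-1,-3,67],[0,0,0],0],[[-1,-3,67],[0,0,0],0.4],[[-1,-3,67],[0,0,0],0.6],[[-1,-3,67],[0,0,0],0.7],[[-1,-3,67],[0,0,0],0.8],[[-1,-3,67],[0,0,0],0.9],[[-1,-3,67],[0,0,0],1],[[-1,-3,67],[0,0,0],1]]'; python3 -m jog '[[[0,0,0],[0,0,0],1],[[0,0,0],[0,0,0],1],[[0,0,0],[0,0,0],1],[[0,0,0],[0,0,0],1]]'
```

```text
time_s: 2.98
position: [0.473, -0.036, 0.0394]
tcp_rot: [[1.0, -0.027, 0.0], [-0.027, -1.0, -0.0], [0.0, 0.0, -1.0]]
force: [0.3, -0.0, 0.5]
opening: 0.552
time_s: 3.32
position: [0.4729, -0.036, 0.0391]
tcp_rot: [[1.0, -0.027, -0.0], [-0.027, -1.0, 0.0], [-0.0, -0.0, -1.0]]
force: [0.4, 0.4, 0.4]
opening: 0.249
```

Opening should settle at about 0.23 (20 mm). Once it does, I lift.

```bash
python3 -m jog '[[[0,0,0],[0,0,0],1],[[0,0,0],[0,0,0],1],[[0,0,0],[0,0,0],1],[[0,0,0],[0,0,0],1],[[0,0,-4],[0,0,0],1],[[0,0,-8],[0,0,0],1],[[0,0,-12],[0,0,0],1],[[0,0,-16],[0,0,0],1],[[0,0,-20],[0,0,0],1],[[0,0,-20],[0,0,0],1],[[0,0,-20],[0,0,0],1]]'
```

```text
time_s: 4.23
position: [0.4729, -0.0367, 0.0586]
tcp_rot: [[1.0, -0.026, -0.0], [-0.026, -1.0, -0.001], [-0.0, 0.001, -1.0]]
force: [-0.5, -5.7, -6.5]
opening: 0.229
```

```bash
python3 -m jog '[[[0,0,-4],[0,0,0],1],[[0,0,-8],[0,0,0],1],[[0,0,-12],[0,0,0],1],[[0,0,-16],[0,0,0],1],[[0,0,-20],[0,0,0],1],[[0,0,-24],[0,0,0],1],[[0,0,-28],[0,0,0],1],[[0,0,-31],[0,0,0],1],[[0,0,-33],[0,0,0],1],[[0,0,-35],[0,0,0],1],[[0,0,-35],[0,0,0],1],[[0,0,-35],[0,0,0],1]]'; python3 - <<'E'
from h import *
print(bot.read_state()['force'])
cv2.imwrite('pics/s1.png',cv2.resize(cap('side','x.png')[180:360,200:440,::-1],None,fx=3,fy=3))
E
```

```text
time_s: 5.23
position: [0.4728, -0.0367, 0.0932]
tcp_rot: [[1.0, -0.026, -0.001], [-0.026, -1.0, -0.001], [-0.001, 0.001, -1.0]]
force: [0.0, -6.1, -10.9]
opening: 0.226
[  0.01663668  -6.1032602  -10.91988418]
```

View pics/s1.png

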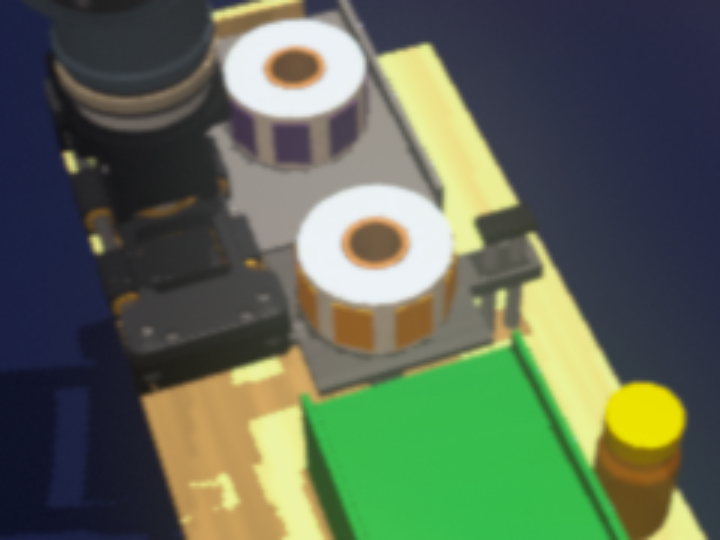

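The plate is up with the roll on it and clear of the spindle. I nudge up until the stop shows in the force.

```bash
python3 -m jog '[[[0,0,-1],[0,0,0],1],[[0,0,-2],[0,0,0],1],[[0,0,-2],[0,0,0],1],[[0,0,-2],[0,0,0],1]]'
```

```text
time_s: 5.62
position: [0.4728, -0.0367, 0.0943]
tcp_rot: [[1.0, -0.026, -0.001], [-0.026, -1.0, -0.001], [-0.001, 0.001, -1.0]]
force: [2.6, -5.3, -19.0]
opening: 0.23
```

```bash
python3 -m jog '[[[0,0,0],[0,0,0],0.5],[[0,0,0],[0,0,0],0.5],[[0,0,0],[0,0,0],0.5],[[0,0,0],[0,0,0],0.5],[[0,0,0],[0,0,0],0.5],[[0,0,0],[0,0,0],0.5],[[0,0,-30],[0,0,0],0.5],[[0,0,-65],[0,0,0],0.5],[[0,0,-95],[0,0,0],0.5],[[0,0,-95],[0,0,0],0.5]]'
```

```text
time_s: 6.45
position: [0.4767, -0.0369, 0.1965]
tcp_rot: [[1.0, -0.026, 0.012], [-0.026, -1.0, -0.003], [0.012, 0.003, -1.0]]
force: [0.2, 0.6, -0.1]
opening: 0.497
```

```bash
python3 -m jog '[[[10,-5,0],[0,0,-7],0.5],[[20,-15,0],[0,0,-14],0.5],[[35,-25,0],[0,0,-21],0.5],[[50,-35,0],[0,0,-28],0.5],[[65,-45,0],[0,0,-35],0.5],[[80,-55,0],[0,0,-42],0.5],[[95,-65,0],[0,0,-49],0.5],[[108,-70,0],[0,0,-56],0.5],[[108,-70,0],[0,0,-63],0.5],[[108,-70,0],[0,0,-70],0.5],[[108,-70,0],[0,0,-77],0.5],[[108,-70,0],[0,0,-84],0.5]]'; python3 -m jog '[[[0,0,0],[0,0,-6],0.5],[[0,0,0],[0,0,-6],0.5],[[0,0,0],[0,0,-6],0.5],[[0,0,0],[0,0,-6],0.5]]'; python3 -c "
from h import *
s=bot.read_state();print(s['position'],s['tcp_rot'],s['joint_positions'])
cap('wrist','w1.png')"
```

```text
time_s: 7.45
position: [0.5823, 0.0314, 0.1905]
tcp_rot: [[0.125, 0.992, -0.001], [0.992, -0.125, 0.0], [0.0, -0.001, -1.0]]
force: [0.3, -0.7, 1.1]
opening: 0.502
time_s: 7.78
position: [0.5825, 0.0311, 0.191]
tcp_rot: [[0.029, 1.0, -0.0], [1.0, -0.029, 0.0], [0.0, -0.0, -1.0]]
force: [-0.3, 0.0, 0.3]
opening: 0.501
[0.58253116 0.03114214 0.19096091] [[ 2.89369091e-02  9.99581145e-01 -4.35379800e-04]
 [ 9.99581232e-01 -2.89368524e-02  1.35992159e-04]
 [ 1.23336677e-04 -4.39132670e-04 -9.99999896e-01]] [-7.91105769e+00  2.92060032e+01  9.00601279e+01  4.90986388e-03
  6.07596495e+01 -6.25526431e+00]
```

View pics/w1.png

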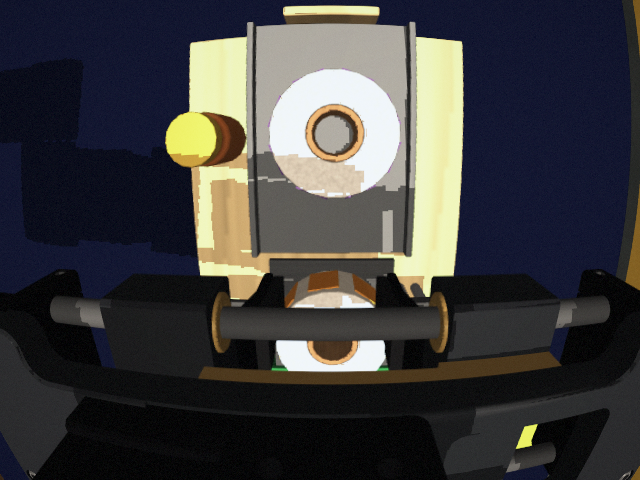

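The roll (centre column ≈332) sits between the fingers, and the spare roll's near edge (row 197) is well clear. I go down in the gap.

```bash
python3 -m jog '[[[0,0,25],[0,0,0],0.5],[[0,0,50],[0,0,0],0.5],[[0,0,75],[0,0,0],0.5],[[0,0,95],[0,0,0],0.5],[[0,0,105],[0,0,0],0.5],[[0,0,105],[0,0,0],0.5],[[0,0,105],[0,0,0],0.5]]'; python3 -m jog '[[[-6,0,0],[0,0,0],0.5],[[-12,0,0],[0,0,0],0.5],[[-18,0,0],[0,0,0],0.5],[[-24,0,0],[0,0,0],0.5],[[-30,0,0],[0,0,0],0.5],[[-36,0,0],[0,0,0],0.5],[[-42,0,0],[0,0,0],0.5],[[-48,0,0],[0,0,0],0.5],[[-54,0,0],[0,0,0],0.5],[[-60,0,0],[0,0,0],0.5]]'
```

```text
time_s: 8.42
position: [0.5829, 0.031, 0.0862]
tcp_rot: [[0.027, 1.0, -0.0], [1.0, -0.027, 0.0], [0.0, -0.0, -1.0]]
force: [-0.1, -0.8, -0.0]
opening: 0.5
time_s: 9.25
position: [0.581, -0.0292, 0.0863]
tcp_rot: [[0.027, 1.0, -0.0], [1.0, -0.027, 0.0], [0.0, -0.0, -1.0]]
force: [0.9, 4.4, 3.7]
opening: 0.497
```

```bash
python3 -m jog '[[[-5,0,0],[0,0,0],0.5],[[-10,0,0],[0,0,0],0.5],[[-15,0,0],[0,0,0],0.5],[[-20,0,0],[0,0,0],0.5],[[-25,0,0],[0,0,0],0.5],[[-30,0,0],[0,0,0],0.5],[[-35,0,0],[0,0,0],0.5],[[-40,0,0],[0,0,0],0.5],[[-45,0,0],[0,0,0],0.5],[[-50,0,0],[0,0,0],0.5],[[-55,0,0],[0,0,0],0.5],[[-60,0,0],[0,0,0],0.5]]'; python3 -m jog '[[[-5,0,0],[0,0,0],0.5],[[-10,0,0],[0,0,0],0.5],[[-15,0,0],[0,0,0],0.5],[[-20,0,0],[0,0,0],0.5],[[-25,0,0],[0,0,0],0.5],[[-30,0,0],[0,0,0],0.5],[[-35,0,0],[0,0,0],0.5],[[-40,0,0],[0,0,0],0.5],[[-45,0,0],[0,0,0],0.5],[[-50,0,0],[0,0,0],0.5],[[-50,0,0],[0,0,0],0.5]]'; python3 - <<'E'
from h import *
cap('side','s2.png')
E
```

```text
time_s: 10.25
position: [0.5793, -0.0895, 0.086]
tcp_rot: [[0.027, 1.0, -0.0], [1.0, -0.027, -0.0], [-0.0, -0.0, -1.0]]
force: [0.2, 2.1, 0.8]
opening: 0.497
time_s: 11.17
position: [0.5784, -0.1402, 0.0863]
tcp_rot: [[0.027, 1.0, 0.0], [1.0, -0.027, -0.001], [-0.001, 0.0, -1.0]]
force: [-0.2, 1.3, -0.1]
opening: 0.501
```

View pics/s2.png

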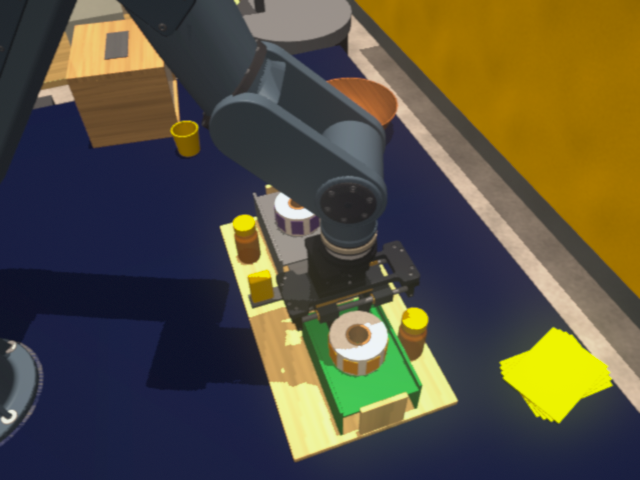

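The roll lies on the green tray at about (358,340), roughly mid-length, and the jars are in place. I back off, rise, and go to the handle with the turn undone.

```bash
python3 -m jog '[[[10,0,0],[0,0,0],0.5],[[22,0,0],[0,0,0],0.5],[[30,0,0],[0,0,0],0.5],[[30,0,-30],[0,0,0],0.5],[[30,0,-65],[0,0,0],0.5],[[30,0,-100],[0,0,0],0.5],[[30,0,-105],[0,0,0],0.5],[[30,0,-105],[0,0,0],0.5]]'; python3 -m jog '[[[5,-10,0],[0,0,7],0.4],[[15,-20,0],[0,0,14],0.3],[[25,-35,0],[0,0,21],0.3],[[35,-50,0],[0,0,28],0.3],[[45,-65,0],[0,0,35],0.3],[[55,-80,0],[0,0,42],0.3],[[65,-95,0],[0,0,49],0.3],[[73,-108,0],[0,0,56],0.3],[[73,-108,0],[0,0,63],0.3],[[73,-108,0],[0,0,70],0.3],[[73,-108,0],[0,0,77],0.3],[[73,-108,0],[0,0,84],0.3]]';  python3 -m jog '[[[0,0,0],[0,0,6],0.3],[[0,0,0],[0,0,6],0.3],[[0,0,0],[0,0,6],0.3],[[0,0,0],[0,0,6],0.3]]'; python3 -c "
from h import *
cap('wrist','w2.png')"
```

```text
time_s: 11.88
position: [0.5809, -0.1082, 0.1943]
tcp_rot: [[0.025, 1.0, 0.006], [1.0, -0.025, -0.002], [-0.002, 0.006, -1.0]]
force: [0.1, 0.1, -0.6]
opening: 0.499
time_s: 12.88
position: [0.4714, -0.0319, 0.1896]
tcp_rot: [[0.997, 0.073, -0.004], [0.073, -0.997, 0.001], [-0.004, -0.001, -1.0]]
force: [0.7, 0.6, 0.0]
opening: 0.698
time_s: 13.22
position: [0.4722, -0.0325, 0.1904]
tcp_rot: [[1.0, -0.024, -0.002], [-0.024, -1.0, 0.001], [-0.002, -0.001, -1.0]]
force: [-0.7, 0.0, 0.1]
opening: 0.697
```

View pics/w2.png

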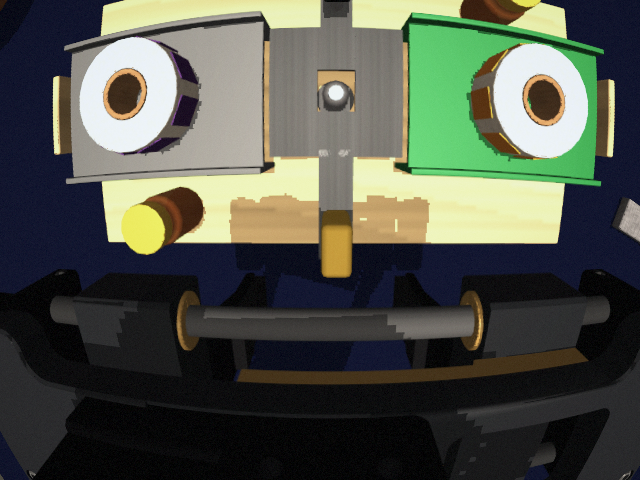

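```bash
python3 - <<'E'
from h import *
s=bot.read_state()
for n,u,v,z in [('h',336,250,.13),('hnear',336,277,.13),('rollbore',544,100,.117),('rollR',588,99,.117),('spare',125,94,.117),('jar',147,228,.102)]:
    print(n,wz(u,v,z,s).round(4))
E
```

```text
h [ 0.4755 -0.0361  0.13  ]
hnear [ 0.4574 -0.0357  0.13  ]
rollbore [ 0.5765 -0.1847  0.117 ]
rollR [ 0.5824 -0.2268  0.117 ]
spare [0.5868 0.1072 0.117 ]
jar [0.4871 0.1058 0.102 ]
```

The roll is centred on the tray, 145 mm from the spindle. I grip the handle and check.

```bash
python3 -m jog '[[[1,4,25],[0,0,0],0.3],[[1,4,55],[0,0,0],0.3],[[1,4,80],[0,0,0],0.3],[[1,4,96],[0,0,0],0.3],[[1,4,96],[0,0,0],0.3],[[1,4,96],[0,0,0],0.6],[[1,4,96],[0,0,0],1],[[1,4,96],[0,0,0],1],[[1,4,96],[0,0,0],1],[[1,4,96],[0,0,0],1],[[1,4,96],[0,0,0],1],[[1,4,96],[0,0,0],1]]'; python3 -m jog '[[[0,0,0],[0,0,0],1],[[0,0,0],[0,0,0],1],[[0,0,0],[0,0,0],1],[[0,0,0],[0,0,0],1],[[0,0,0],[0,0,0],1],[[0,0,0],[0,0,0],1],[[0,0,4],[0,0,0],1],[[0,0,8],[0,0,0],1],[[0,0,12],[0,0,0],1],[[0,0,12],[0,0,0],1]]'
```

```text
time_s: 14.27
position: [0.4741, -0.0371, 0.0957]
tcp_rot: [[1.0, -0.027, 0.001], [-0.027, -1.0, -0.0], [0.001, 0.0, -1.0]]
force: [-0.6, -0.5, 0.5]
opening: 0.26
time_s: 15.1
position: [0.4741, -0.0368, 0.083]
tcp_rot: [[1.0, -0.027, 0.0], [-0.027, -1.0, 0.0], [0.0, -0.0, -1.0]]
force: [1.4, 1.7, -1.4]
opening: 0.229
```

```bash
python3 -m jog '[[[0,0,4],[0,0,0],1],[[0,0,8],[0,0,0],1],[[0,0,12],[0,0,0],1],[[0,0,16],[0,0,0],1],[[0,0,20],[0,0,0],1],[[0,0,24],[0,0,0],1],[[0,0,28],[0,0,0],1],[[0,0,32],[0,0,0],1],[[0,0,36],[0,0,0],1],[[0,0,39],[0,0,0],1],[[0,0,41],[0,0,0],1],[[0,0,41],[0,0,0],1]]'; python3 -m jog '[[[0,0,1],[0,0,0],1],[[0,0,2],[0,0,0],1],[[0,0,2],[0,0,0],1]]'
```

```text
time_s: 16.1
position: [0.4741, -0.0369, 0.0421]
tcp_rot: [[1.0, -0.027, 0.0], [-0.027, -1.0, 0.0], [0.0, -0.0, -1.0]]
force: [0.8, 3.1, 1.1]
opening: 0.226
time_s: 16.35
position: [0.4741, -0.0369, 0.0419]
tcp_rot: [[1.0, -0.027, 0.001], [-0.027, -1.0, -0.0], [0.001, 0.0, -1.0]]
force: [-1.8, 2.8, 19.3]
opening: 0.23
```

Hard stop felt at the bottom (19 N). I release, retreat and check.

```bash
python3 -m jog '[[[0,0,0],[0,0,0],0.3],[[0,0,0],[0,0,0],0.3],[[0,0,0],[0,0,0],0.3],[[0,0,0],[0,0,0],0.3],[[0,0,0],[0,0,0],0.3],[[0,0,0],[0,0,0],0.3],[[0,0,-30],[0,0,0],0.3],[[0,0,-65],[0,0,0],0.3],[[0,0,-100],[0,0,0],0.3],[[0,0,-140],[0,0,0],0.3],[[0,0,-140],[0,0,0],0.3],[[0,0,-140],[0,0,0],0.3]]'; python3 -m jog '[[[-20,-30,-20],[0,0,0],0.3],[[-40,60,-40],[0,0,0],0.3],[[-40,100,-40],[0,0,0],0.3],[[-40,140,-40],[0,0,0],0.3],[[-40,180,-40],[0,0,0],0.3],[[-40,220,-40],[0,0,0],0.3],[[-40,260,-40],[0,0,0],0.3],[[-40,300,-40],[0,0,0],0.3],[[-40,340,-40],[0,0,0],0.3],[[-40,380,-40],[0,0,0],0.3],[[-40,380,-40],[0,0,0],0.3],[[-40,380,-40],[0,0,0],0.3]]'; python3 - <<'E'
from h import *
t=cap('top','t1.png');s=cap('side','s3.png')
cv2.imwrite('pics/c.png',np.hstack([t[170:370,190:510],s[170:470,200:470][:200]])[:,:,::-1])
cv2.imwrite('pics/c.png',np.hstack([t[170:450,190:510],s[170:450,200:470]])[:,:,::-1])
a=cv2.imread('pics/t0.png');b=cv2.imread('pics/t1.png')
for n,im in(('before',a),('after',b)):
    m=cv2.inRange(cv2.cvtColor(im,40),(22,200,120),(35,255,255))
    for q,(x0,x1,y0,y1) in dict(h=(335,362,308,345),jF=(240,285,295,335),jB=(415,450,190,235)).items():
        p=cv2.boundingRect(m[y0:y1,x0:x1]);print(n,q,p)
E
```

```text
time_s: 17.35
position: [0.4754, -0.0375, 0.1823]
tcp_rot: [[1.0, -0.027, 0.006], [-0.027, -1.0, -0.002], [0.006, 0.002, -1.0]]
force: [-0.5, -0.4, 0.2]
opening: 0.696
time_s: 18.35
position: [0.423, -0.4237, 0.2178]
tcp_rot: [[0.999, -0.032, 0.0], [-0.032, -0.999, -0.004], [0.0, 0.004, -1.0]]
force: [0.5, -0.0, -0.2]
opening: 0.703
before h (7, 5, 12, 20)
before jF (11, 7, 23, 23)
before jB (8, 9, 22, 22)
after h (7, 5, 12, 20)
after jF (11, 7, 23, 23)
after jB (8, 9, 22, 22)
```

View pics/c.png

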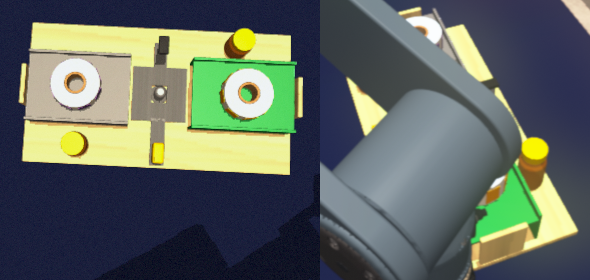

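The handle and jars are at the same pixels as at the start, and the roll is on the tray. The measured travel was about 1.5 mm short of 55, so I check the height by touching the handle top (z = 0.075 if down) with closed fingers.

```bash
python3 -m jog '[[[10,-40,0],[0,0,0],1],[[20,-80,0],[0,0,0],1],[[30,-120,0],[0,0,0],1],[[40,-160,0],[0,0,0],1],[[40,-200,0],[0,0,0],1],[[40,-240,0],[0,0,0],1],[[40,-280,0],[0,0,0],1],[[40,-320,0],[0,0,0],1],[[40,-360,0],[0,0,0],1],[[40,-387,0],[0,0,0],1],[[40,-387,0],[0,0,0],1],[[40,-387,0],[0,0,0],1]]'; python3 -m jog '[[[0,0,30],[0,0,0],1],[[0,0,65],[0,0,0],1],[[0,0,100],[0,0,0],1],[[0,0,120],[0,0,0],1],[[0,0,130],[0,0,0],1],[[0,0,132],[0,0,0],1],[[0,0,132],[0,0,0],1],[[0,0,132],[0,0,0],1]]'
```

```text
time_s: 19.45
position: [0.4721, -0.0273, 0.2193]
tcp_rot: [[1.0, -0.022, -0.003], [-0.022, -1.0, 0.001], [-0.003, -0.001, -1.0]]
force: [0.1, -0.8, -0.1]
opening: 0.011
time_s: 20.12
position: [0.4743, -0.0307, 0.0885]
tcp_rot: [[1.0, -0.027, 0.0], [-0.027, -1.0, -0.0], [0.0, 0.0, -1.0]]
force: [-0.2, -0.6, 0.4]
opening: 0.012
```

```bash
python3 -m jog '[[[0,6,0],[0,0,0],1],[[0,6,5],[0,0,0],1],[[0,6,9],[0,0,0],1],[[0,6,11],[0,0,0],1],[[0,6,11],[0,0,0],1]]'; for i in 1 2 3; do python3 -m jog '[[[0,0,1],[0,0,0],1],[[0,0,1],[0,0,0],1],[[0,0,1],[0,0,0],1]]' | grep -E 'pos|force'; done
```

```text
time_s: 20.53
position: [0.4736, -0.036, 0.0769]
tcp_rot: [[1.0, -0.027, -0.001], [-0.027, -1.0, 0.0], [-0.001, -0.0, -1.0]]
force: [0.1, -0.9, -0.2]
opening: 0.006
position: [0.4739, -0.036, 0.0762]
force: [-0.3, 0.2, 0.4]
position: [0.4741, -0.036, 0.0754]
force: [-0.2, 0.9, 1.1]
position: [0.4741, -0.036, 0.0753]
force: [-1.8, 0.3, 11.0]
```

Contact is at z = 0.0753 under 11 N, which is above the 8.5 N friction, and it is stiff, so the plate is fully down. I retreat and do a final check.

```bash
python3 -m jog '[[[0,0,-20],[0,0,0],1],[[0,0,-55],[0,0,0],1],[[0,0,-90],[0,0,0],1],[[0,0,-125],[0,0,0],1],[[-30,40,-130],[0,0,0],1],[[-40,80,-130],[0,0,0],1],[[-40,120,-130],[0,0,0],1],[[-40,160,-130],[0,0,0],1],[[-40,200,-130],[0,0,0],1],[[-40,240,-130],[0,0,0],1],[[-40,240,-130],[0,0,0],1],[[-40,240,-130],[0,0,0],1]]'; python3 - <<'E'
from h import *
cap('top','t2.png')
a=cv2.imread('pics/t0.png');b=cv2.imread('pics/t2.png')
for n,im in(('before',a),('after',b)):
    h=cv2.cvtColor(im,40);m=cv2.inRange(h,(22,200,120),(35,255,255));w=cv2.inRange(h,(0,0,170),(180,40,255))
    print(n,[cv2.boundingRect(m[y0:y1,x0:x1]) for x0,x1,y0,y1 in((335,362,308,345),(240,285,295,335),(415,450,190,235))],cv2.boundingRect(w[225:290,232:295]),cv2.boundingRect(w[232:300,385:483]))
x,y,ww,hh=cv2.boundingRect(w[232:300,385:483]);print(onz('top',385+x+ww/2,232+y+hh/2,.117))
bot.hand_in()
E
```

```text
time_s: 22.28
position: [0.4273, -0.2774, 0.2039]
tcp_rot: [[1.0, -0.031, 0.0], [-0.031, -1.0, -0.0], [0.0, 0.0, -1.0]]
force: [-0.1, 0.4, -0.9]
opening: 0.005
before [(7, 5, 12, 20), (11, 7, 23, 23), (8, 9, 22, 22)] (4, 2, 56, 63) (0, 0, 0, 0)
after [(7, 5, 12, 21), (11, 7, 23, 23), (8, 9, 23, 22)] (0, 0, 58, 65) (30, 7, 49, 49)
[ 0.57638987 -0.18566326  0.117     ]
the job is handed in; nothing more can be done
```

The job is done and handed in at about 22 s of the 58 s. I lifted the plate by its yellow handle to the stop, where the force rose to 19 N. Then I pushed the roll onto the green tray with a half-open finger fork and brought the plate down again by the handle.

Last checks:
- **Roll:** it lies flat on the green tray, about 145 mm from the spindle, so it is wholly on the tray.
- **Lift plate:** fully down. The downward travel measured while gripping was about 1.5 mm short of the full 55 mm. To check, I touched the handle top with closed fingers and found it at 75.3 mm, stiff under 11 N, against the 75 mm expected when down.
- **Jars:** at the same pixels as at the start, to within one pixel.
- **Spare roll:** the final colour-mask box for it was inconclusive, because it also caught tray pixels. In the last picture I viewed, it was in place on the grey tray, and nothing went near it.

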